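Dock the vial rack and set the purge lever to the green mark

ROBOT

A 6-joint arm with a two-finger parallel gripper is mounted at the origin on the work surface. World frame = base frame: x ahead of the robot, y to its left, z up, the work surface at z = 0. Lengths are in m, angles in rad, forces in N, time in s.
With the tool pointing down it reaches from about 0.375 to 0.975 m from the base axis. Payload 3.8 kg.
Tool frame: the origin (TCP) lies midway between the tips of the shut fingers; the grasp point (between the pads) lies 19 mm behind it; z points along the fingers, y is the direction in which the jaws open and shut (so a half turn about z gives the same grasp; the last joint's range is limited). The gripper opens to 85 mm and grips with 20 to 120 N. Pads are 22 mm wide; open, the fingers measure 114 mm over their backs; the gripper's body (76 mm by 85 mm) begins 54 mm behind the grasp point. The pads swing forward as they close: fully open they stand 13 mm farther back than shut.
Start: joints at [-1.247, 0.264, 1.604, -0, 1.274, -0.037], TCP at [0.238, -0.632, 0.231] pointing down, gripper open.
Joint ranges: [-2.63, 2.63], [-0.94, 2.18], [0.31, 2.57], [-1.31, 4.45], [0, 2.66], [-2.55, 2.55]. Speed limits (rad/s): [2.57, 2.57, 3.14, 3.14, 3.14, 3.14].

INTERFACE

Orientations are given as a rotation vector (axis times angle).
In Python, from workcell import bot gives the robot as it stands.
- The arm moves only by the tool drive_tool, never from a script. Its argument "deltas" is a list of rows, each an object with "hand": the opening, from 0 (shut) to 1 (fully open); "offset": the shift along the world's x, y, z in cm, a list of three; "angular": the turn, a rotation vector about the world's x, y, z in degrees, a list of three. A call has 1 to 8 rows; each row is the pose to reach, as a shift and turn from the pose commanded when the call began; what a row does not reach only later rows make up. A row lasts 1/8 s, in which the tool goes at most 62.5 mm and 10.7 degrees, less where a joint would pass 70% of its speed; a pose out of reach is approached as far as the arm can. A call with a gripper value outside its range is refused whole. The fingers move at their own pace and stop on an object; "force" is the grip in N (left out, the last holds). Time passes only in rows, so rows that repeat a pose let the fingers close. It gives the time, the measured TCP pose, the force and the opening at its end, in the units of the state.
- bot.read_state(): the state, without advancing time (a new reading comes with each control period).
- bot.read_camera(name): name is "scene" or "top" or "wrist"; returns a dict with "frame" (420x560x3 uint8, blue, green, red), "mtx" (3x3 intrinsics, pixels), "R" (3x3) and "t" (3): a world point X has camera coordinates R X + t. Camera axes: x right, y down, z forward; pixel columns grow to the right and rows downward; lengths in m; the calibration is good to about 2 mm. A picture is of the moment at which its call begins. There is no depth.
- bot.finish_job(): hands the job in, once; it reports no verdict.
The state is a dict: "time": time; "q": joint angles; "joint_vel": joint speeds; "joint_torque": joint torques, N m; "tool_pos": TCP position; "tcp_rot": TCP orientation; "wrist_force": force on the tool from outside, world axes, zero at the start; "torque": the same for the moment, N m; "width": opening from 0.0 (shut) to 1.0 (fully open).
Only numpy, scipy, OpenCV 4.12 (cv2) and the standard library are available. Lean on these libraries where they do the work, as an engineer would, in place of code of your own. Each camera call takes 0.05 s, during which the arm holds its last target. There are 200 camera calls.

TASK

On the purge station, push the blue vial rack along its channel until it is fully home against the dark coupling block, leaving the red-knobbed flow lever alone until it is. Then swing the lever round so that it points at the green mark, never letting it run more than a knob's width past the mark, and leave it there. Do not shift the green mark or the other things on the bench, and keep the rack upright and home.

Things in the scene. Friction and masses are not known exactly. Their poses are not given: they have to be found in the camera images.
- station: fixed grey purge station, base plate 220 (x) x 530 (y) x 12 mm; origin on the bench near its centre. In its frame: rack channel along y at x = 0, y +5 to +250, floor 12 mm above the bench, between aluminium rails 76 mm apart (tops 28 mm up). Dark steel coupling block closes it: 90 mm wide, y -17 to +5, top 64 mm up, brass cap to 72
- dock (a point): point where point rack_mid must be when the rack is home: 37 mm above the bench, station frame x 0, y +60; axes as the station's. The rack goes home along the station's -y
- rack_mid (a point): centre, half-way up, of the loose blue vial rack's block: 70 (x) x 110 (y) x 50 mm high; eight amber vials with white caps rise 16 mm above the block; 0.3 to 0.55 kg. Starts in the channel, 3 mm play to each rail, 40 to 95 mm short of home on the station's +y side; the end face to push is 55 mm from this point along +y
- pivot (a point): point on the lever's vertical pivot axis, 50 mm above the bench, station frame x +50, y -140; axes as the station's. A black quadrant band (radius 101 to 159 mm, top 24 mm above the bench) curves round it on the robot's side
- lever_knob (a point): centre of the upright red knob (24 mm mm diameter, 50 to 100 mm above the bench), 115 mm from the pivot axis; x axis outward along the lever. Steel arm below: 14 mm wide, 45 to 55 mm above the bench; white pointer to 129 mm from the pivot. The lever turns level, stays where it is left and takes about 1.6 N at the knob
- flow_lever (a joint): lever angle in rad, 0 to 1.95; 0 is shut (knob towards the station's -y), growing clockwise seen from above, so the knob passes the robot's side and goes on towards the rack channel. Starts between 0 and 0.4
- mark_tab (a point): top centre of the green mark, a tab 40 mm long (radially) x 10 wide x 10 high lying on the quadrant band 138 mm from the pivot axis, top 34 mm above the bench, so beneath the knob and reaching out beyond it; x axis points outward from the pivot. Stiff: stays put unless forced
- mark (a joint): angle of the green mark in rad, same zero and sense as the lever: the lever points at it when both are equal. Between 0.85 and 1.7
- tip_box: orange closed pipette-tip box, 75 x 115 x 50 mm, bystander; origin under its centre
- amber_bottle: amber bottle, blue cap, 70 mm diameter, 140 tall mm, bystander; origin under its centre
- clear_bottle: clear bottle, blue cap, 80 mm diameter, 150 tall mm, bystander; origin under its centre
- beaker: glass beaker, 64 mm diameter, 75 tall mm, bystander; origin under its centre
- spatula: spatula 170 mm long lying flat, bystander
- dish: white ceramic dish, 100 mm diameter, 30 tall mm, bystander; origin under its centre
- jar: squat glass jar, white cap, 60 mm diameter, 70 tall mm, bystander; origin under its centre
- rack: the same vial rack; origin under its centre

How it is judged:
On the way, in this order (a step that is already met when the one before it is completed fails the run):
1. the rack is home against the coupling block (y of rack_mid in the frame of dock between -0.006 and 0.004 m and x of rack_mid in the frame of dock between -0.008 and 0.008 m and z of rack_mid in the frame of dock below 0.006 m and angle between rack_mid's own z axis and vertical below 0.06 rad), for 0.2 s.
2. the lever points at the green mark (angle between the x axis of lever_knob and the x axis of mark_tab, either way round below 0.07 rad), for 0.2 s.
At the end, for the whole second after the job is handed in: the rack stands upright in the channel, within 4 mm of touching the coupling block, and the lever points at the green mark to within 0.07 rad (4 degrees); both at rest (all of step 1 and angle between the x axis of lever_knob and the x axis of mark_tab, either way round below 0.07 rad and velocity of joint flow_lever between -0.05 and 0.05 rad/s and linear speed of rack below 0.02 m/s).
It fails at once if the lever is moved (its knob by more than 12 mm) while the rack is not home (distance of lever_knob from where it was at the start of the episode above 0.012 m and not (y of rack_mid in the frame of dock between -0.006 and 0.004 m and x of rack_mid in the frame of dock between -0.008 and 0.008 m and z of rack_mid in the frame of dock below 0.006 m and angle between rack_mid's own z axis and vertical below 0.06 rad)).
It fails at once if the lever runs more than a knob's width (24 mm at the knob) past the mark (y of lever_knob in the frame of mark_tab below -0.024 m).
It fails at once if the green mark is shifted by more than 5 mm (distance of mark_tab from where it was at the start of the episode above 0.005 m).
It fails at once if a bystander is moved more than 25 mm (distance of any of tip_box, amber_bottle, clear_bottle, beaker, spatula, dish, jar from where it was at the start of the episode above 0.025 m).
It also fails if it takes over 53 s, if anything falls off the work surface, if the arm or the gripper's body presses on something with over 40 N, if the wrist force passes 120 N, or if a joint passes its speed limit or range.

## Working session

There is one attempt and no reset: what is moved stays moved. The work goes in short steps, Python scripts to look and compute and a tool call to move; the robot and the scene stay as the last step left them, time stands still between calls to the robot, and variables do not carry over. Pictures are saved under pics/ and viewed, about 8 in all and at most 12, crops included, and the job is handed in when it is done.

Besides the shell and the picture viewer there is one more tool, called after "Emit:" in YAML: its name, and indented under it one key for each argument. drive_tool: Moves the arm, as the interface text tells. Its arguments: {"type":"object","properties":{"deltas":{"type":"array"},"force":{"type":"number"}},"required":["deltas"]}

```bash
mkdir -p pics; ls
python3 - <<'E'
from workcell import bot
import cv2,numpy as np,pickle
s=bot.read_state();print(s)
d={}
for n in("scene","top"):
    c=bot.read_camera(n);d[n]=c;print(n,c["mtx"].tolist(),c["R"].tolist(),c["t"].tolist())
    cv2.imwrite(f"pics/{n}0.png",c["frame"])
pickle.dump(d,open("cams0.pkl","wb"))
E
```

```text
pics
{'time': 0.0, 'q': array([-1.24688512e+00,  2.64756594e-01,  1.60538861e+00,  9.80499144e-07,
        1.27368620e+00, -3.68965298e-02]), 'joint_vel': array([ 2.96125013e-04, -1.00149739e-03,  8.68218573e-04, -1.69854826e-04,
        7.32207403e-06,  1.79150774e-04]), 'joint_torque': array([-9.40547216e-04, -5.15110803e+01, -3.67314184e+01, -2.06118693e-05,
        1.28221544e-02,  9.92074604e-06]), 'tool_pos': array([ 0.23806239, -0.63084176,  0.22995181]), 'tcp_rot': array([-3.08842885e+00, -5.63288203e-01,  5.01119688e-04]), 'wrist_force': array([ 0.461724  ,  0.24560585, -0.47664603]), 'torque': array([-0.01077737, -0.02314546, -0.01614053]), 'width': 0.9982120755661442}
scene [[381.3053687024029, 0.0, 281.00731533013027], [0.0, 381.3053687024029, 207.3007587263478], [0.0, 0.0, 1.0]] [[0.8240018731341034, 0.5665154789177113, 0.009006953876044893], [0.486853702162814, -0.6998226653576444, -0.5227061409071875], [-0.289817849280977, 0.43509590804598325, -0.852465345360027]] [-0.47616607220694057, -0.22308413929931187, 1.0526329626876492]
top [[403.63481077618997, 0.0, 281.8112994254625], [0.0, 403.63481077618997, 206.1312219765496], [0.0, 0.0, 1.0]] [[-0.005536500047309841, -0.9999739807358495, -0.004624393854875758], [-0.9953538100974179, 0.005955338426751077, -0.09610060701564795], [0.09612564637899333, 0.004070847027553029, -0.9953608834551914]] [0.031864833975400624, 0.5872258111079507, 1.1293143452764198]
```

View pics/top0.png

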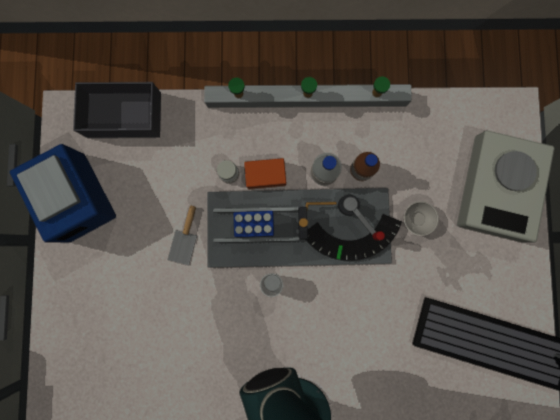

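View pics/scene0.png

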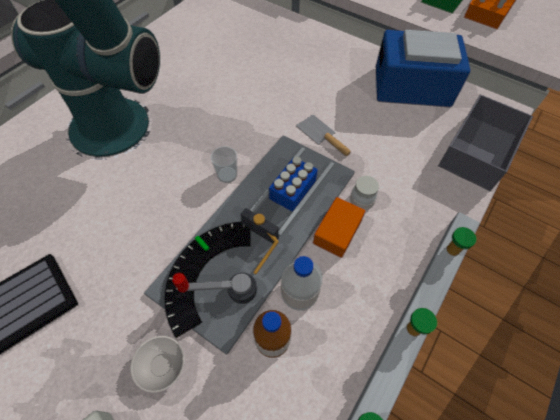

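The top view shows the station at (208–394, 188–267) and the rack at (254,223). The block is at (303,223), the pivot at (348,205), the knob at (380,237) and the green mark at (340,252). Next I'll zoom in and segment by colour.

```bash
cat > h.py <<'E'
import numpy as np,cv2
def proj(c,P):
    P=np.atleast_2d(P);q=P@np.array(c["R"]).T+c["t"];q=q@np.array(c["mtx"]).T;return q[:,:2]/q[:,2:]
def back(c,uv,z):
    r=np.array(c["R"]).T@np.linalg.inv(c["mtx"])@np.array([*uv,1.]);o=-np.array(c["R"]).T@np.array(c["t"])
    return o+r*(z-o[2])/r[2]
def blobs(f,col,box):
    h=cv2.cvtColor(f,cv2.COLOR_BGR2HSV)
    lo,hi={"red":((0,150,80),(6,255,255)),"green":((45,120,80),(80,255,255)),"blue":((105,120,60),(128,255,255))}[col]
    m=cv2.inRange(h,lo,hi);k=np.zeros_like(m);x0,y0,x1,y1=box;k[y0:y1,x0:x1]=m[y0:y1,x0:x1]
    n,l,s,c=cv2.connectedComponentsWithStats(k);return [(s[i].tolist(),c[i].round(2).tolist()) for i in range(1,n) if s[i][4]>8]
E
python3 - <<'E'
from h import *;import pickle
d=pickle.load(open("cams0.pkl","rb"));B={"top":(200,180,400,275),"scene":(140,130,360,360)}
for n in d:
    for k in("red","green","blue"):print(n,k,blobs(d[n]["frame"],k,B[n]))
f=d["top"]["frame"][180:280,200:400];cv2.imwrite("pics/z.png",cv2.convertScaleAbs(cv2.resize(f,None,fx=4,fy=4,interpolation=cv2.INTER_CUBIC),alpha=1.8))
for uv in((208,193),(388,188),(394,263),(208,267)):print(uv,back(d["top"],uv,.012).round(3))
E
```

```text
scene red [([172, 273, 16, 19, 195], [180.15, 281.48])]
scene green [([195, 236, 14, 14, 75], [201.39, 242.35])]
scene blue [([269, 161, 49, 50, 876], [292.54, 189.46]), ([294, 256, 19, 21, 316], [303.08, 266.01]), ([262, 312, 19, 20, 298], [271.24, 321.33])]
top red [([376, 232, 8, 8, 50], [379.5, 235.36])]
top green [([337, 246, 5, 13, 33], [339.06, 251.64])]
top blue [([233, 211, 40, 26, 489], [253.08, 223.73])]
(208, 193) [0.629 0.244 0.012]
(388, 188) [ 0.64  -0.282  0.012]
(394, 263) [ 0.423 -0.292  0.012]
(208, 267) [0.415 0.241 0.012]
```

View pics/z.png

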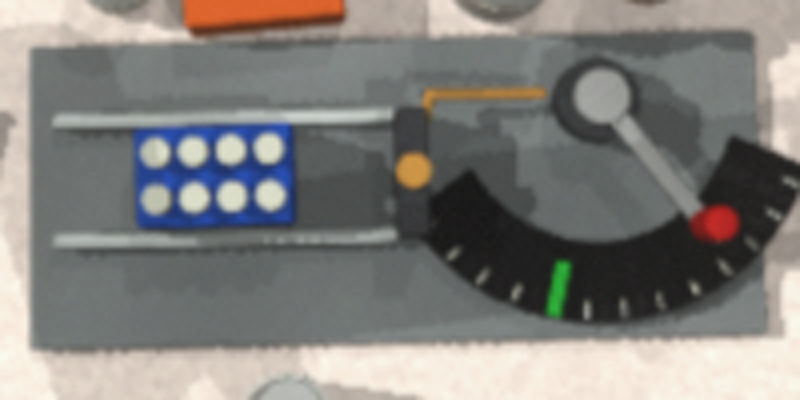

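```bash
cat > fit.py <<'E'
from h import *;import pickle
from scipy.optimize import least_squares
d=pickle.load(open("cams0.pkl","rb"))
Z=lambda x,y:(200+(x+.5)/4-.5,180+(y+.5)/4-.5)
def st(p,P):
    c,s=np.cos(p[2]),np.sin(p[2]);P=np.atleast_2d(P);return np.c_[p[0]+c*P[:,0]-s*P[:,1],p[1]+s*P[:,0]+c*P[:,1],P[:,2]]
def lev(a,r,z):return [.05-r*np.sin(a),-.14-r*np.cos(a),z]
def obs(p):
    L,M,ry=p[3:6];T,S=[],[]
    T=[([.11,.265,.012],Z(32,48)),([.11,-.265,.012],Z(752,32)),([-.11,-.265,.012],Z(767,332)),([-.11,.265,.012],Z(32,348)),
       ([0,-.006,.072],Z(413,170)),(lev(L,.115,.1),Z(723,221)),(lev(M,.138,.034),(339.06,251.64))]
    T+=[([0,ry,.062],(253.08,223.73))]
    S=[([.11,.265,.012],(354,172)),([.11,-.265,.012],(228,349)),([-.11,.265,.012],(283,137)),([-.11,-.265,.012],(148,293)),
       (lev(L,.115,.075),(180.15,281.48)),(lev(M,.138,.032),(201.39,242.35))]
    return T,S
def res(p):
    r=[]
    for n,o in zip(("top","scene"),obs(p)):
        r.append(proj(d[n],st(p,[a for a,_ in o]))-np.array([b for _,b in o]))
    return np.vstack(r)
if __name__=="__main__":
    f=least_squares(lambda p:res(p).ravel(),[.53,-.02,0,.5,1.4,.13],loss="soft_l1")
    p=f.x;print("x y yaw lever mark racky",p.round(4));print(res(p).round(1).tolist())
    np.save("p.npy",p)
    print("push face",st(p,[0,p[5]+.055,.04]),"home face",st(p,[0,.115,.04]),"pivot",st(p,[.05,-.14,.05]),"knob",st(p,lev(p[3],.115,.1)),"mark dir knob",st(p,lev(p[4],.115,.1)))
E
python3 fit.py
```

```text
x y yaw lever mark racky [ 0.5337 -0.0195  0.0203  0.8728  1.7894  0.1278]
[[-0.9, -1.9], [0.5, -2.6], [0.7, -1.7], [-0.3, -0.9], [-1.4, 1.8], [-0.1, 0.7], [-0.3, 2.0], [0.0, 1.6], [2.2, -1.0], [0.3, 6.4], [0.4, -2.4], [-3.9, 0.9], [0.0, 0.3], [-1.6, -2.4]]
push face [[0.53003227 0.16322684 0.04      ]] home face [[0.53140536 0.09543349 0.04      ]] pivot [[ 0.58655882 -0.15850172  0.05      ]] knob [[ 0.49996831 -0.23417922  0.1       ]] mark dir knob [[ 0.47381258 -0.13584593  0.1       ]]
```

```bash
sed -i 's/    S=\[(\[.11,.265.*$/    S=[/' fit.py; python3 fit.py
python3 - <<'E'
from fit import *
p=np.load("p.npy")
f=d["scene"]["frame"].copy();f=cv2.convertScaleAbs(f[130:360,130:380],alpha=1.5);f=cv2.resize(f,None,fx=3,fy=2.6,interpolation=cv2.INTER_CUBIC)
for P in [[.11,.265,.012],[.11,-.265,.012],[-.11,.265,.012],[-.11,-.265,.012],[0,-.006,.072],[.035,p[5]-.055,.062],[-.035,p[5]-.055,.062],[-.035,p[5]+.055,.062],[.035,p[5]+.055,.062],lev(p[3],.115,.1),lev(p[4],.158,.034),lev(p[4],.118,.034),[.05,-.14,.055]]:
    u=proj(d["scene"],st(p,P))[0];cv2.drawMarker(f,(int((u[0]-130)*3),int((u[1]-130)*2.6)),(255,255,0),0,10,1)
cv2.imwrite("pics/ov.png",f)
E
```

```text
x y yaw lever mark racky [ 0.5353 -0.0209  0.0229  0.8931  1.7979  0.1291]
[[-0.5, -2.1], [0.8, -3.4], [1.2, -2.5], [0.3, -1.2], [-0.9, 1.2], [-0.2, 0.5], [-0.2, 1.3], [0.0, 1.2], [0.4, 0.4], [-1.0, -1.8]]
push face [[0.53104417 0.16322552 0.04      ]] home face [[0.53263062 0.09410432 0.04      ]] pivot [[ 0.5884686  -0.15968126  0.05      ]] knob [[ 0.50055754 -0.23382062  0.1       ]] mark dir knob [[ 0.47585753 -0.1363629   0.1       ]]
```

View pics/ov.png

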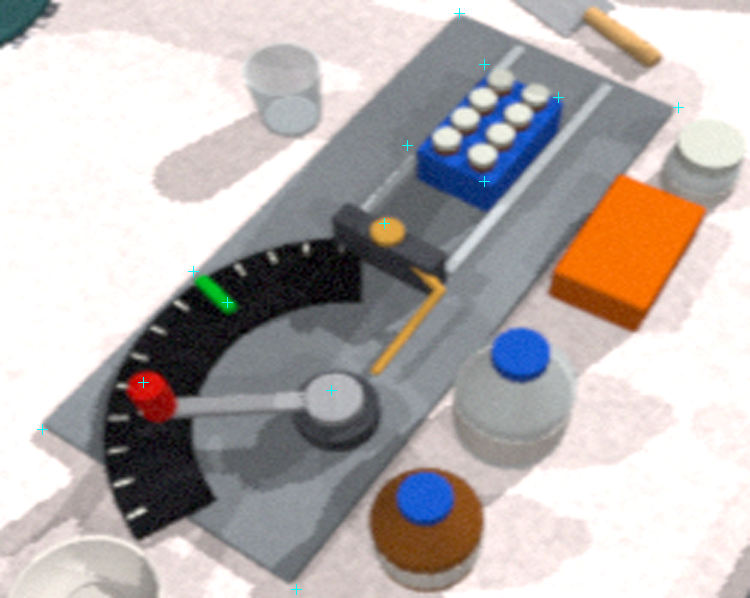

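The overlay agrees to within about 2 px, roughly 5 mm. The lever needs to turn about 0.91 rad clockwise. I'll close the fingers and move over behind the rack.

Emit:
drive_tool:
  deltas:
    - {"hand": 0,"offset": [1.8,5.2,0],"angular": [0,0,-3]}
    - {"hand": 0,"offset": [3.6,10.5,0],"angular": [0,0,-6]}
    - {"hand": 0,"offset": [5.5,16,0],"angular": [0,0,-9]}
    - {"hand": 0,"offset": [7.3,21.2,0],"angular": [0,0,-12]}
    - {"hand": 0,"offset": [9.1,26.5,0],"angular": [0,0,-15]}
    - {"hand": 0,"offset": [11,32,0],"angular": [0,0,-17]}
    - {"hand": 0,"offset": [12.8,37.2,0],"angular": [0,0,-19.5]}
    - {"hand": 0,"offset": [14.6,42.3,0],"angular": [0,0,-19.5]}

```text
time: 1.1
tool_pos: [0.3843, -0.2066, 0.231]
tcp_rot: [-3.141, -0.031, -0.0]
wrist_force: [1.2, -0.7, 0.2]
width: 0.002
```

Emit:
drive_tool:
  deltas:
    - {"hand": 0,"offset": [1.8,5.2,0],"angular": [0,0,0]}
    - {"hand": 0,"offset": [3.6,10.5,0],"angular": [0,0,0]}
    - {"hand": 0,"offset": [5.5,16,0],"angular": [0,0,0]}
    - {"hand": 0,"offset": [7.3,21.2,0],"angular": [0,0,0]}
    - {"hand": 0,"offset": [9.1,26.5,0],"angular": [0,0,0]}
    - {"hand": 0,"offset": [11,32,0],"angular": [0,0,0]}
    - {"hand": 0,"offset": [12.8,37.2,0],"angular": [0,0,0]}
    - {"hand": 0,"offset": [14.6,42.8,0],"angular": [0,0,0]}

```text
time: 2.1
tool_pos: [0.5303, 0.2211, 0.2308]
tcp_rot: [3.141, 0.032, -0.001]
wrist_force: [0.7, -0.7, -0.1]
width: 0.002
```

Run:
```python
from h import *
from workcell import bot
s=bot.read_state();print(s['time'],s['tool_pos'],s['tcp_rot'],s['width'],s['q'])
c=bot.read_camera("wrist");cv2.imwrite("pics/w1.png",c["frame"])
```

```text
2.1 [0.53034464 0.22113297 0.23081375] [ 3.14089772e+00  3.23670114e-02 -6.79876603e-04] 0.001633314398026016 [ 3.51907270e-01  7.57295223e-02  1.82323863e+00 -3.72363874e-04
  1.24320932e+00  1.90221420e+00]
```

View pics/w1.png

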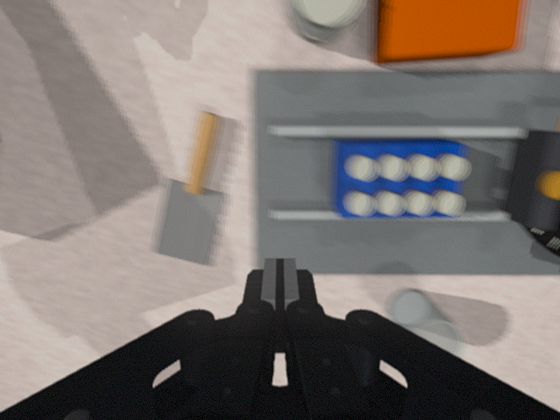

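The wrist view shows the rails at rows about 131 and 215 (left ends at column 270), the rack's left face at column 337, and the spatula clear of the path. I'll back-project these.

Run:
```python
from h import *;import pickle
from workcell import bot
c=bot.read_camera("wrist");pickle.dump(c,open("w1.pkl","wb"))
print("cam",(-np.array(c["R"]).T@np.array(c["t"])).round(3))
for n,uv,z in(("railT L",(270,131),.028),("railT R",(520,131),.028),("railB L",(270,215),.028),("railB R",(505,215),.028),("plate TL",(254,70),.012),("plate BL",(257,273),.012),("face hi",(340,142),.062),("face lo",(336,216),.062),("blue c",(400,179),.062)):print(n,back(c,uv,z).round(4))
print(blobs(c["frame"],"blue",(300,100,500,250)))
```

```text
cam [0.606 0.229 0.374]
railT L [0.5808 0.2401 0.028 ]
railT R [ 0.5865 -0.0017  0.028 ]
railB L [0.4951 0.2388 0.028 ]
railB R [ 0.5013 -0.0053  0.028 ]
plate TL [0.637  0.2569 0.012 ]
plate BL [0.4196 0.2531 0.012 ]
face hi [0.5752 0.1771 0.062 ]
face lo [0.5066 0.1758 0.062 ]
blue c [0.5434 0.1201 0.062 ]
[([345, 143, 135, 79, 5260], [402.61, 175.67])]
```

Emit:
drive_tool:
  deltas:
    - {"hand": 0,"offset": [0.3,0,-5],"angular": [0,0,0]}
    - {"hand": 0,"offset": [0.3,0,-10],"angular": [0,0,0]}
    - {"hand": 0,"offset": [0.3,0,-15],"angular": [0,0,0]}
    - {"hand": 0,"offset": [0.3,0,-18],"angular": [0,0,0]}
    - {"hand": 0,"offset": [0.3,0,-20],"angular": [0,0,0]}
    - {"hand": 0,"offset": [0.3,-1,-20],"angular": [0,0,0]}
    - {"hand": 0,"offset": [0.3,-2,-20],"angular": [0,0,0]}
    - {"hand": 0,"offset": [0.3,-2,-20],"angular": [0,0,0]}

```text
time: 3.2
tool_pos: [0.5347, 0.1988, 0.033]
tcp_rot: [-3.141, -0.03, -0.004]
wrist_force: [-0.1, -0.7, 0.2]
width: -0.002
```

Run:
```python
from h import *;import pickle
from workcell import bot
s=bot.read_state();print(s['time'],s['tool_pos'],s['wrist_force'])
c=bot.read_camera("top");f=c["frame"];print(blobs(f,"blue",(200,190,320,260)))
a=cv2.resize(cv2.convertScaleAbs(f[180:280,200:400],alpha=1.8),None,fx=4,fy=4,interpolation=cv2.INTER_CUBIC)
cv2.imwrite("pics/t2.png",a)
```

```text
3.2 [0.53467875 0.19880957 0.03304208] [-0.05817194 -0.68766565  0.2021955 ]
[([233, 211, 41, 26, 467], [254.79, 223.9])]
```

View pics/t2.png

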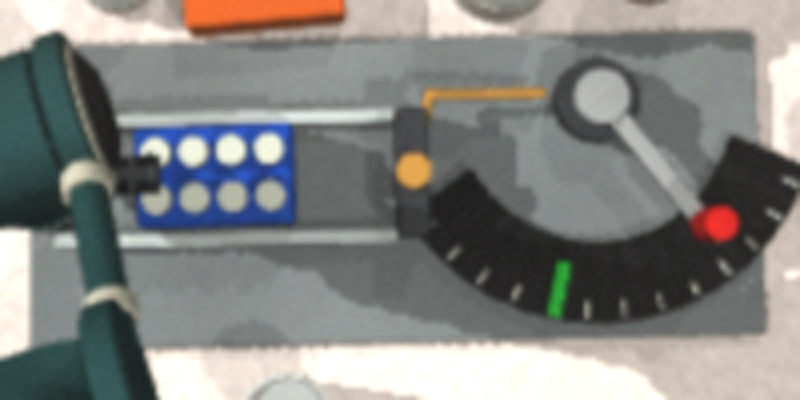

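The gripper is lined up with the rack's centreline (row about 176), and neither the rack nor the lever has moved. Now I'll push to about 1.2 cm short of home.

Emit:
drive_tool:
  deltas:
    - {"hand": 0,"offset": [0,-1,0],"angular": [0,0,0]}
    - {"hand": 0,"offset": [0,-2,0],"angular": [0,0,0]}
    - {"hand": 0,"offset": [0.1,-3,0],"angular": [0,0,0]}
    - {"hand": 0,"offset": [0.1,-4.2,0],"angular": [0,0,0]}
    - {"hand": 0,"offset": [0.1,-5.4,0],"angular": [0,0,0]}
    - {"hand": 0,"offset": [0.2,-6.5,0],"angular": [0,0,0]}
    - {"hand": 0,"offset": [0.2,-7.5,0],"angular": [0,0,0]}
    - {"hand": 0,"offset": [0.2,-7.5,0],"angular": [0,0,0]}

```text
time: 4.25
tool_pos: [0.5373, 0.1242, 0.0333]
tcp_rot: [-3.141, -0.031, -0.006]
wrist_force: [0.2, 0.6, 6.5]
width: 0.003
```

Emit:
drive_tool:
  deltas:
    - {"hand": 0,"offset": [0,-0.3,0],"angular": [0,0,0]}
    - {"hand": 0,"offset": [0,-0.5,0],"angular": [0,0,0]}
    - {"hand": 0,"offset": [0,-0.5,0],"angular": [0,0,0]}

```text
time: 4.62
tool_pos: [0.5373, 0.1203, 0.0333]
tcp_rot: [-3.139, -0.031, -0.007]
wrist_force: [0.8, 3.8, 6.2]
width: -0.004
```

```bash
cat > look.py <<'E'
from h import *;import pickle,sys
from workcell import bot
s=bot.read_state();print(s['time'],s['tool_pos'],s['wrist_force'],s['width'])
for n,b in(("top",(200,180,400,275)),("scene",(140,130,360,360))):
    c=bot.read_camera(n)
    pickle.dump(c,open(n+"_l.pkl","wb"))
    for k in("blue","red","green"):print(n,k,blobs(c["frame"],k,b))
E
python3 look.py
```

```text
4.625 [0.53734445 0.12027794 0.03333365] [0.79164662 3.79438839 6.23423881] -0.0036947406385668107
top blue [([267, 210, 26, 26, 305], [280.99, 223.11])]
top red [([374, 232, 11, 8, 65], [379.22, 235.31])]
top green [([338, 246, 4, 13, 27], [339.48, 251.74])]
scene blue [([276, 175, 4, 5, 11], [277.82, 177.18]), ([255, 180, 51, 48, 822], [281.3, 205.22]), ([263, 191, 4, 4, 10], [265.0, 193.0]), ([294, 256, 19, 21, 316], [303.08, 266.01]), ([262, 312, 19, 20, 297], [271.28, 321.29])]
scene red [([172, 273, 17, 19, 195], [180.09, 281.6])]
scene green [([195, 236, 13, 14, 75], [200.93, 242.2])]
```

Emit:
drive_tool:
  deltas:
    - {"hand": 0,"offset": [0,0,0.5],"angular": [0,0,0]}
    - {"hand": 0,"offset": [0,0,1.0],"angular": [0,0,0]}
    - {"hand": 0,"offset": [0,0,1.0],"angular": [0,0,0]}

```text
time: 5.1
tool_pos: [0.5353, 0.1193, 0.0416]
tcp_rot: [3.141, 0.032, 0.0]
wrist_force: [-0.6, 0.7, 0.0]
width: 0.001
```

Emit:
drive_tool:
  deltas:
    - {"hand": 0,"offset": [0,-0.3,0],"angular": [0,0,0]}
    - {"hand": 0,"offset": [0,-0.6,0],"angular": [0,0,0]}
    - {"hand": 0,"offset": [0,-0.8,0],"angular": [0,0,0]}
    - {"hand": 0,"offset": [0,-0.8,0],"angular": [0,0,0]}

```text
time: 5.6
tool_pos: [0.5355, 0.1112, 0.0414]
tcp_rot: [3.141, 0.032, 0.001]
wrist_force: [0.4, 2.4, 2.8]
width: -0.002
```

Emit:
drive_tool:
  deltas:
    - {"hand": 0,"offset": [0,-0.2,0],"angular": [0,0,0]}
    - {"hand": 0,"offset": [0,-0.4,0],"angular": [0,0,0]}
    - {"hand": 0,"offset": [0,-0.4,0],"angular": [0,0,0]}

```text
time: 5.98
tool_pos: [0.5352, 0.1072, 0.0412]
tcp_rot: [3.141, 0.032, -0.0]
wrist_force: [1.1, 2.6, 2.7]
width: 0.001
```

Emit:
drive_tool:
  deltas:
    - {"hand": 0,"offset": [0,-0.15,0],"angular": [0,0,0]}
    - {"hand": 0,"offset": [0,-0.3,0],"angular": [0,0,0]}
    - {"hand": 0,"offset": [0,-0.3,0],"angular": [0,0,0]}

```text
time: 6.35
tool_pos: [0.5351, 0.1042, 0.0412]
tcp_rot: [3.141, 0.032, -0.0]
wrist_force: [1.1, 3.6, 1.6]
width: -0.001
```

```bash
python3 look.py|grep -v green
```

```text
6.35 [0.53513839 0.10420546 0.04115856] [1.07139866 3.62092389 1.640471  ] -0.0011940057559378637
top blue [([275, 210, 24, 26, 289], [286.49, 223.17]), ([259, 234, 5, 3, 11], [261.27, 235.0])]
top red [([375, 232, 9, 8, 61], [379.38, 235.38])]
scene blue [([272, 180, 3, 4, 9], [273.22, 181.89]), ([251, 183, 51, 46, 676], [280.89, 206.61]), ([265, 188, 4, 4, 10], [267.0, 190.0]), ([259, 196, 4, 4, 10], [260.9, 198.0]), ([294, 256, 19, 21, 314], [303.08, 265.95]), ([262, 312, 19, 20, 298], [271.29, 321.31])]
scene red [([172, 273, 16, 19, 200], [179.98, 281.18])]
```

Emit:
drive_tool:
  deltas:
    - {"hand": 0,"offset": [0,-0.1,0],"angular": [0,0,0]}
    - {"hand": 0,"offset": [0,-0.2,0],"angular": [0,0,0]}
    - {"hand": 0,"offset": [0,-0.2,0],"angular": [0,0,0]}

```text
time: 6.82
tool_pos: [0.5354, 0.1028, 0.0412]
tcp_rot: [-3.141, -0.032, -0.0]
wrist_force: [0.8, 5.6, -0.3]
width: 0.007
```

Emit:
drive_tool:
  deltas:
    - {"hand": 0,"offset": [0,-0.1,0],"angular": [0,0,0]}
    - {"hand": 0,"offset": [0,-0.2,0],"angular": [0,0,0]}
    - {"hand": 0,"offset": [0,-0.2,0],"angular": [0,0,0]}

```text
time: 7.2
tool_pos: [0.5364, 0.1024, 0.0415]
tcp_rot: [-3.138, -0.031, -0.004]
wrist_force: [2.3, 10.5, -2.3]
width: 0.003
```

Emit:
drive_tool:
  deltas:
    - {"hand": 0,"offset": [0,-0.2,0],"angular": [0,0,0]}
    - {"hand": 0,"offset": [0,-0.3,0],"angular": [0,0,0]}
    - {"hand": 0,"offset": [0,-0.3,0],"angular": [0,0,0]}

```text
time: 7.58
tool_pos: [0.5368, 0.1021, 0.0418]
tcp_rot: [-3.134, -0.028, -0.006]
wrist_force: [3.2, 22.0, -3.0]
width: -0.004
```

```bash
python3 look.py|grep -v green
python3 - <<'E'
import pickle,cv2,numpy as np
a=pickle.load(open("top_l.pkl","rb"))["frame"][195:265,230:330];b=pickle.load(open("scene_l.pkl","rb"))["frame"][140:260,220:340]
z=lambda f,s:cv2.convertScaleAbs(cv2.resize(f,s,interpolation=cv2.INTER_CUBIC),alpha=1.7)
cv2.imwrite("pics/home.png",np.hstack([z(a,(400,400)),z(b,(400,400))]))
E
```

```text
7.575 [0.53684305 0.10214747 0.04183216] [ 3.22396491 22.03425611 -3.0287968 ] -0.0042074669225101715
top blue [([278, 210, 21, 25, 247], [288.61, 222.96])]
top red [([375, 232, 9, 8, 61], [379.38, 235.38])]
scene blue [([272, 181, 4, 4, 11], [273.55, 182.82]), ([261, 184, 41, 45, 605], [282.86, 206.59]), ([258, 197, 5, 4, 11], [260.18, 199.0]), ([250, 205, 10, 9, 40], [254.05, 209.62]), ([294, 256, 19, 21, 314], [303.04, 265.96]), ([262, 312, 19, 20, 299], [271.31, 321.28])]
scene red [([172, 273, 16, 19, 196], [180.16, 281.24])]
```

View pics/home.png

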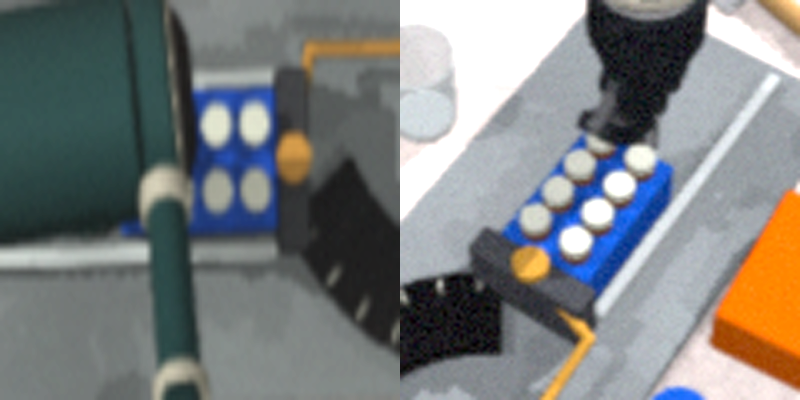

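The rack is flush against the block: its edge sits at the block in both views, and the tool stalled at 22 N. The lever hasn't moved. Next I'll back off, lift, and go to the knob while turning the jaws.

Emit:
drive_tool:
  deltas:
    - {"hand": 0,"offset": [0,1,0],"angular": [0,0,0]}
    - {"hand": 0,"offset": [0,3,0],"angular": [0,0,0]}
    - {"hand": 0,"offset": [0,4,1],"angular": [0,0,0]}
    - {"hand": 0,"offset": [0,4,6],"angular": [0,0,0]}
    - {"hand": 0,"offset": [0,4,11],"angular": [0,0,0]}
    - {"hand": 0,"offset": [0,4,16],"angular": [0,0,0]}
    - {"hand": 0,"offset": [0,4,19],"angular": [0,0,0]}
    - {"hand": 0.6,"offset": [0,4,19],"angular": [0,0,0]}

```text
time: 8.68
tool_pos: [0.5374, 0.138, 0.2356]
tcp_rot: [-3.14, -0.032, -0.012]
wrist_force: [-0.1, 0.4, 0.4]
width: 0.201
```

Emit:
drive_tool:
  deltas:
    - {"hand": 0.6,"offset": [-0.8,-5,0],"angular": [0,0,5]}
    - {"hand": 0.6,"offset": [-1.5,-10,0],"angular": [0,0,10]}
    - {"hand": 0.6,"offset": [-2.0,-15,0],"angular": [0,0,16]}
    - {"hand": 0.6,"offset": [-2.5,-20,0],"angular": [0,0,22]}
    - {"hand": 0.6,"offset": [-3.0,-25,0],"angular": [0,0,28]}
    - {"hand": 0.6,"offset": [-3.3,-30,0],"angular": [0,0,34]}
    - {"hand": 0.6,"offset": [-3.5,-35,0],"angular": [0,0,39]}
    - {"hand": 0.6,"offset": [-3.5,-37,0],"angular": [0,0,39]}

```text
time: 9.68
tool_pos: [0.499, -0.2344, 0.2296]
tcp_rot: [-2.951, -1.074, 0.004]
wrist_force: [0.4, 1.7, -0.6]
width: 0.596
```

Emit:
drive_tool:
  deltas:
    - {"hand": 0.6,"offset": [0,0,0],"angular": [0,0,0]}
    - {"hand": 0.6,"offset": [0,0,0],"angular": [0,0,0]}

```text
time: 9.93
tool_pos: [0.5001, -0.2312, 0.2306]
tcp_rot: [-2.949, -1.078, 0.001]
wrist_force: [-0.6, 0.1, -0.1]
width: 0.6
```

Run:
```python
from h import *;import pickle
from workcell import bot
s=bot.read_state();print(s['time'],s['tool_pos'],s['tcp_rot'],s['width'])
c=bot.read_camera("wrist");pickle.dump(c,open("w2.pkl","wb"));cv2.imwrite("pics/w2.png",cv2.convertScaleAbs(c["frame"],alpha=1.4))
for k,z in(("red",.085),("green",.034)):
    for b in blobs(c["frame"],k,(0,0,560,420)):print(k,b,back(c,b[1],z).round(4))
```

```text
9.925 [ 0.50005994 -0.23116663  0.23056973] [-2.94884805e+00 -1.07846502e+00  9.66616582e-04] 0.5997706529369585
red ([272, 179, 29, 37, 850], [285.24, 197.33]) [ 0.5007 -0.2352  0.085 ]
green ([160, 137, 35, 32, 451], [176.9, 152.62]) [ 0.457 -0.135  0.034]
```

View pics/w2.png

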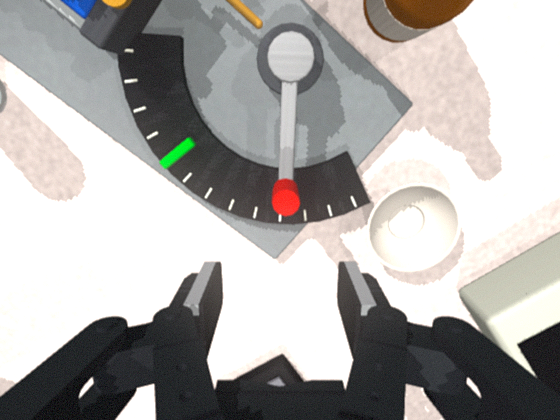

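The knob is at (285,197), which gives (0.501, -0.235) and agrees with the fit. The lever runs vertically in the image, so the jaws close tangentially. I'll descend and grip, then refine the pivot and mark by fitting all the views.

Emit:
drive_tool:
  deltas:
    - {"hand": 0.6,"offset": [0,-0.4,-5],"angular": [0,0,0]}
    - {"hand": 0.6,"offset": [0,-0.4,-10],"angular": [0,0,0]}
    - {"hand": 0.6,"offset": [0,-0.4,-14],"angular": [0,0,0]}
    - {"hand": 0.6,"offset": [0,-0.4,-16.5],"angular": [0,0,0]}
    - {"hand": 0.6,"offset": [0,-0.4,-16.5],"angular": [0,0,0]}

```text
time: 10.6
tool_pos: [0.4984, -0.234, 0.0639]
tcp_rot: [-2.946, -1.08, 0.006]
wrist_force: [0.3, 1.5, -0.1]
width: 0.603
```

Emit:
drive_tool:
  deltas:
    - {"hand": 0.1,"offset": [0,0,0],"angular": [0,0,0]}
    - {"hand": 0.1,"offset": [0,0,0],"angular": [0,0,0]}
    - {"hand": 0.1,"offset": [0,0,0],"angular": [0,0,0]}
    - {"hand": 0.1,"offset": [0,0,0],"angular": [0,0,0]}
  force: 20

```text
time: 11.1
tool_pos: [0.5018, -0.2368, 0.0682]
tcp_rot: [2.949, 1.078, 0.004]
wrist_force: [1.0, 2.7, 6.1]
width: 0.272
```

Run:
```python
from h import *;import pickle
from scipy.optimize import least_squares
from workcell import bot
s=bot.read_state();print(s['time'],s['tool_pos'],s['tcp_rot'],s['width'],s['wrist_force'])
d=pickle.load(open("cams0.pkl","rb"));w=pickle.load(open("w2.pkl","rb"))
def P(p,a,r,z):return [p[0]-r*np.sin(a),p[1]-r*np.cos(a),z]
def res(p):
    L,M=p[2:4]
    o=[(w,P(p,L,.115,.085),(285.24,197.33)),(w,P(p,M,.138,.034),(176.9,152.62)),(w,P(p,M,.158,.034),(163,163.5)),(w,P(p,M,.118,.034),(192,142)),(w,[p[0],p[1],p[4]],(291,53)),
     (d["top"],P(p,L,.115,.1),(379.8,235.0)),(d["top"],P(p,M,.138,.034),(339.3,251.7)),(d["scene"],P(p,L,.115,.075),(180.15,281.48)),(d["scene"],P(p,M,.138,.032),(201.3,242.3)),
     (d["top"],[p[0],p[1],p[4]],(350.1,203.4))]
    return np.concatenate([(proj(c,x)[0]-u) for c,x,u in o])
f=least_squares(res,[.588,-.16,.89,1.8,.07],loss="soft_l1");p=f.x
print(p.round(4),"dif",p[3]-p[2]);print(f.fun.size and res(p).round(1).reshape(-1,2).tolist())
for k in np.linspace(0,1,9):print(P(p,p[2]+k*(p[3]-p[2]),.115,0)[:2])
```

```text
11.1 [ 0.50176613 -0.23675426  0.06816574] [2.94904271 1.07790538 0.00426933] 0.27176612853090376 [1.04134179 2.68879138 6.09368416]
[ 0.5919 -0.1639  0.9101  1.7821  0.0667] dif 0.8720901347265394
[[-0.3, -0.9], [-0.1, -0.0], [-1.2, 1.6], [0.2, -2.2], [0.1, 0.4], [0.6, 0.2], [0.7, -0.1], [0.4, 0.8], [-0.6, 0.2], [1.0, -0.6]]
[np.float64(0.5011185585156201), np.float64(-0.23444913927295077)]
[np.float64(0.49397922479446477), np.float64(-0.22415190407075158)]
[np.float64(0.4880025618114008), np.float64(-0.21313906436528468)]
[np.float64(0.4832595226740153), np.float64(-0.20154136120764762)]
[np.float64(0.4798064152864278), np.float64(-0.1894964789682389)]
[np.float64(0.4776842338791437), np.float64(-0.1771474107901935)]
[np.float64(0.4769181723381388), np.float64(-0.1646407610186988)]
[np.float64(0.4775173251107813), np.float64(-0.1521250047592285)]
[np.float64(0.4794745792393456), np.float64(-0.13974872522668508)]
```

Emit:
drive_tool:
  deltas:
    - {"hand": 0.1,"offset": [-0.35,0.5,0.3],"angular": [0,0,-3]}
    - {"hand": 0.1,"offset": [-0.71,1.03,0.4],"angular": [0,0,-6.2]}
    - {"hand": 0.1,"offset": [-1.31,2.13,0.4],"angular": [0,0,-12.5]}
    - {"hand": 0.1,"offset": [-1.79,3.29,0.4],"angular": [0,0,-18.7]}
    - {"hand": 0.1,"offset": [-2.13,4.5,0.4],"angular": [0,0,-25]}
    - {"hand": 0.1,"offset": [-2.34,5.73,0.4],"angular": [0,0,-31.2]}
    - {"hand": 0.1,"offset": [-2.4,6.4,0.4],"angular": [0,0,-34.4]}
    - {"hand": 0.1,"offset": [-2.4,6.4,0.4],"angular": [0,0,-34.4]}

```text
time: 12.1
tool_pos: [0.477, -0.1718, 0.0685]
tcp_rot: [-3.137, -0.156, -0.004]
wrist_force: [8.9, 1.1, -17.0]
width: 0.27
```

```bash
python3 look.py
python3 - <<'E'
from h import *;import pickle
from workcell import bot
a=pickle.load(open("top_l.pkl","rb"))["frame"][180:270,300:400];b=pickle.load(open("scene_l.pkl","rb"))["frame"][200:340,140:280]
w=bot.read_camera("wrist")["frame"][0:280,100:460]
z=lambda f,s:cv2.convertScaleAbs(cv2.resize(f,s,interpolation=cv2.INTER_CUBIC),alpha=1.5)
cv2.imwrite("pics/l1.png",np.hstack([z(b,(400,400)),z(w,(400,400))]))
E
```

```text
12.1 [ 0.47698575 -0.1717797   0.06852257] [  8.894915     1.08722905 -16.96215743] 0.26960713348259974
top blue [([259, 210, 40, 26, 495], [278.69, 223.21])]
top red []
top green [([337, 253, 4, 6, 19], [338.42, 255.47])]
scene blue [([272, 181, 4, 4, 10], [273.7, 182.4]), ([261, 182, 41, 47, 625], [282.79, 206.24]), ([258, 197, 5, 4, 10], [260.3, 198.7]), ([251, 204, 9, 10, 41], [254.29, 209.32]), ([294, 256, 19, 21, 318], [303.04, 265.9]), ([262, 312, 19, 20, 295], [271.29, 321.31])]
scene red [([190, 241, 11, 20, 104], [195.16, 250.09])]
scene green [([203, 242, 6, 8, 34], [204.94, 245.91])]
```

View pics/l1.png

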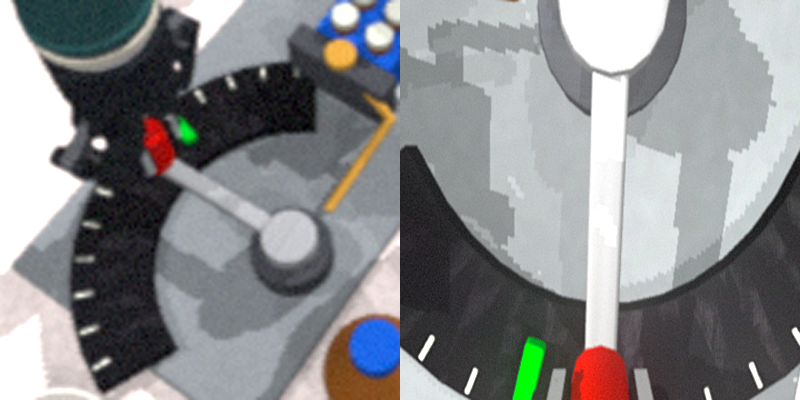

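Emit:
drive_tool:
  deltas:
    - {"hand": 0.1,"offset": [0,0.6,-0.3],"angular": [0,0,-2.8]}
    - {"hand": 0.1,"offset": [0,1.1,-0.3],"angular": [0,0,-5.6]}
    - {"hand": 0.1,"offset": [0.05,1.7,-0.3],"angular": [0,0,-8.5]}
    - {"hand": 0.1,"offset": [0.1,2.2,-0.3],"angular": [0,0,-11]}
    - {"hand": 0.1,"offset": [0.1,2.2,-0.3],"angular": [0,0,-11]}

```text
time: 12.88
tool_pos: [0.4778, -0.1506, 0.0682]
tcp_rot: [3.138, -0.143, 0.002]
wrist_force: [-2.1, 1.0, 6.2]
width: 0.274
```

Run:
```python
from h import *;import pickle
from workcell import bot
s=bot.read_state();print(s['time'],s['tool_pos'],s['tcp_rot'],s['wrist_force'])
c=bot.read_camera("wrist");pickle.dump(c,open("w3.pkl","wb"));print(c["mtx"],c["R"],c["t"])
for k in("red","green"):
    for b in blobs(c["frame"],k,(0,0,560,420)):print(k,b)
cv2.imwrite("pics/w3.png",cv2.resize(c["frame"][0:330,130:430],(700,770))[170:])
```

```text
12.875 [ 0.47779524 -0.15063936  0.06822614] [ 3.13806290e+00 -1.42588608e-01  1.92301672e-03] [-2.06926181  0.98176893  6.22740665]
[[348.59225397   0.         279.54185308]
 [  0.         348.59225397 210.77508465]
 [  0.           0.           1.        ]] [[-9.03035176e-02 -9.95914288e-01  8.03465474e-05]
 [-9.52181942e-01  8.63617755e-02  2.93071994e-01]
 [-2.91881525e-01  2.63889274e-02 -9.56090372e-01]] [-0.1062778   0.47654126  0.36765681]
red ([249, 243, 62, 98, 4680], [279.42, 293.15])
green ([251, 245, 12, 24, 131], [254.95, 253.17])
```

View pics/w3.png

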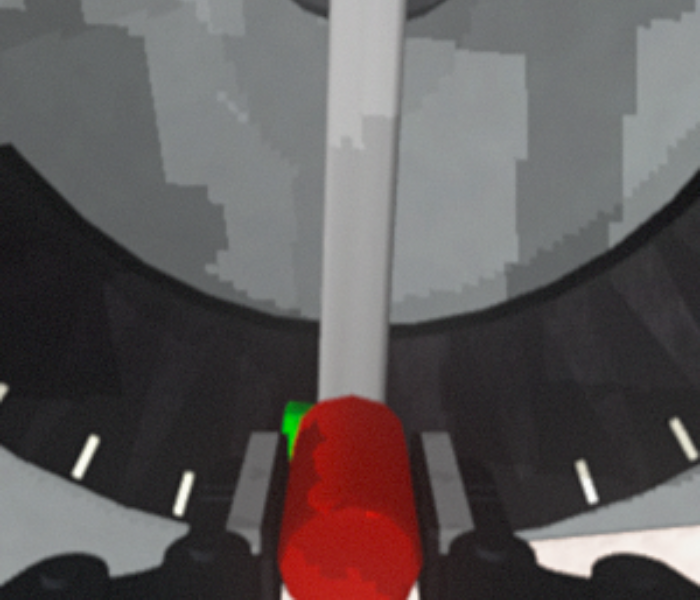

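The green tab's left inner corner is visible just left of the knob, at about (251,246) in the full image. I'll work out its angle against the lever's midline.

Run:
```python
from h import *;import pickle
c=pickle.load(open("w3.pkl","rb"))
F=lambda x,y:(130+x*300/700,(y+170)*300/700)
g=back(c,F(285,403),.034);a=back(c,F(352,380),.055);b=back(c,F(367,5),.055);print(g,a,b)
u=(a-b)[:2];u/=np.linalg.norm(u);print("lever dir angle",np.arctan2(-u[0],-u[1]))
k=np.array([.4778,-.1506])
for o in(a[:2],k):
  r=g[:2]-o; n=np.array([u[1],-u[0]]);
  if n[1]<0:n=-n
  print("lateral of corner from lever axis",r@n,"along",r@u)
piv=a[:2]-u*0
for p in((.5919,-.1639),):
  v=np.array(p)-g[:2];print("corner ang",np.arctan2(v[0],v[1]*1),np.hypot(*v)); v=np.array(p)-k;print("knob",np.arctan2(v[0],v[1]),np.hypot(*v))
```

```text
[ 0.47857965 -0.13496079  0.034     ] [ 0.49102363 -0.15186796  0.055     ] [ 0.56275205 -0.16100562  0.055     ]
lever dir angle 1.6975062789966762
lateral of corner from lever axis 0.015199064011010685 along 0.014480788373747841
lateral of corner from lever axis 0.015612358472830351 along 0.0012029424792464347
corner ang 1.8208276155266607 0.11695716716657352
knob 1.6868370760398006 0.11487253805849332
```

Emit:
drive_tool:
  deltas:
    - {"hand": 0.1,"offset": [0.07,0.5,0],"angular": [0,0,-2.6]}
    - {"hand": 0.1,"offset": [0.15,1.0,0],"angular": [0,0,-5.2]}
    - {"hand": 0.1,"offset": [0.15,1.05,0],"angular": [0,0,-5.2]}
    - {"hand": 0.1,"offset": [0.15,1.05,0],"angular": [0,0,-5.2]}

```text
time: 13.42
tool_pos: [0.4796, -0.1406, 0.0682]
tcp_rot: [3.128, -0.284, 0.003]
wrist_force: [-2.0, 0.6, 5.5]
width: 0.27
```

Emit:
drive_tool:
  deltas:
    - {"hand": 0.35,"offset": [0,0,0],"angular": [0,0,0]}
    - {"hand": 0.6,"offset": [0,0,0],"angular": [0,0,0]}
    - {"hand": 0.6,"offset": [0,0,0],"angular": [0,0,0]}
    - {"hand": 0.6,"offset": [0,0,4],"angular": [0,0,0]}
    - {"hand": 0.6,"offset": [0,0,9],"angular": [0,0,0]}
    - {"hand": 0.6,"offset": [0,0,14],"angular": [0,0,0]}
    - {"hand": 0.6,"offset": [0,0,16],"angular": [0,0,0]}
    - {"hand": 0.6,"offset": [0,0,16],"angular": [0,0,0]}

```text
time: 14.42
tool_pos: [0.4801, -0.1405, 0.2294]
tcp_rot: [3.127, -0.285, 0.007]
wrist_force: [-0.1, -0.1, -0.6]
width: 0.6
```

Emit:
drive_tool:
  deltas:
    - {"hand": 0.6,"offset": [0,0,0],"angular": [0,0,0]}
    - {"hand": 0.6,"offset": [0,0,0],"angular": [0,0,0]}

```text
time: 14.68
tool_pos: [0.4776, -0.1396, 0.2252]
tcp_rot: [-3.128, 0.285, 0.006]
wrist_force: [-0.4, 0.9, -0.1]
width: 0.6
```

Run:
```python
from h import *;import pickle
from workcell import bot
s=bot.read_state();print(s['time'],s['tool_pos'],s['tcp_rot'],s['wrist_force'])
c=bot.read_camera("wrist");pickle.dump(c,open("w4.pkl","wb"))
for k,z in(("red",.085),("green",.034)):
    for b in blobs(c["frame"],k,(0,0,560,420)):print(k,b,back(c,b[1],z))
f=c["frame"];cv2.imwrite("pics/w4.png",cv2.resize(f[20:245,130:430],(800,600),interpolation=cv2.INTER_CUBIC))
```

```text
14.675 [ 0.47760449 -0.13964592  0.22516479] [-3.12772549  0.28541567  0.00563085] [-0.39958112  0.88954072 -0.05793771]
red ([266, 175, 29, 37, 870], [280.01, 193.41]) [ 0.47905549 -0.13969362  0.085     ]
green ([274, 212, 10, 10, 91], [278.42, 216.66]) [ 0.44256553 -0.13140653  0.034     ]
```

View pics/w4.png

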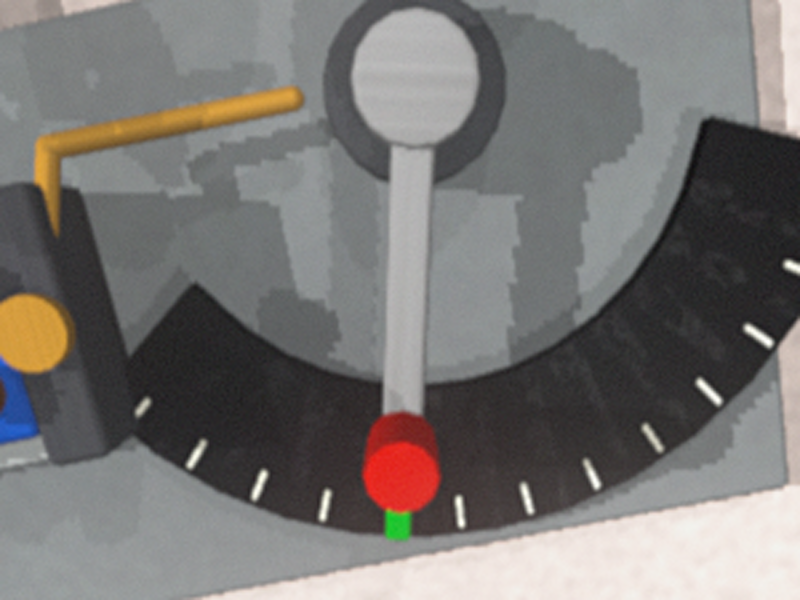

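The lever points straight at the green tab: the tab's visible end is at (398,525) in the crop, in line with the arm. The measured angles are 1.782 for the knob and 1.785 for the mark. I'll run one last numeric check of the rack and then hand in.

```bash
python3 look.py | grep -E "^[0-9]|blue|red"; python3 -c "
from workcell import bot
import numpy as np
s=bot.read_state();print(abs(s['joint_vel']).max());print(bot.finish_job())"
```

```text
14.725 [ 0.47773969 -0.13968811  0.22536659] [ 0.04521266 -0.01642715 -0.30085131] 0.5995579639997968
top blue [([259, 210, 40, 26, 499], [278.59, 223.19])]
top red []
scene blue [([272, 181, 4, 4, 9], [273.56, 182.56]), ([261, 182, 41, 47, 619], [282.78, 206.23]), ([265, 189, 4, 4, 9], [266.89, 190.33]), ([258, 196, 5, 5, 11], [260.36, 198.45]), ([251, 204, 9, 10, 41], [254.29, 209.32]), ([294, 256, 19, 21, 317], [303.04, 265.97]), ([262, 312, 19, 20, 297], [271.27, 321.28])]
scene red [([198, 231, 14, 19, 169], [204.4, 239.37])]
0.0077798991121278095
the job is handed in; nothing more can be done
None
```

The rack is home against the coupling block and the lever points at the green mark. I handed the job in at about 14.8 s of the 53 s allowed; it gave no verdict.

- **Rack:** I pushed it with the fingers shut until it stopped against the block, at 22 N with no further travel. Both cameras showed it flush. In the last top image it was in the same place as just after I started swinging the lever. During the push, the lever knob showed no movement in the images.
- **Lever:** I gripped the knob and swung it in three stages with a check between each, then let go. The final wrist image gave the knob at 1.782 rad and the mark at 1.785 rad, so about 0.003 rad apart against the 0.07 allowed. The lever approached from below the mark and no check showed it past the mark.
- **Disagreements:**
  - My first estimates of the lever and mark angles were about 0.5 and 0.1 rad above the ranges given. The scale's zero seems to be offset from the station's -y direction, and I only used the difference between the two angles.
  - The cameras disagreed by up to about 10 mm on where the channel lies, which did not matter for the push.
- **Forces:** The sensor showed 3–6 N vertically during part of the push, and 17 N down while I raised the tool slightly with the knob gripped. Both were well under the limits.
- **Not fully checked:** The amber and clear bottle caps had not moved in the last scene image. I did not measure the other bystanders at the end, but nothing came near them. I did not check separately whether the mark shifted; its angle matched the earlier estimate.

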